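# Slide the cutting board out over the scrap pan

## Task

Get the thin white cutting board ready for scraping trimmings into the steel pan: without picking it up, push it along the wooden butcher block with the fingertips until its end hangs 6 cm over the block's far edge, square to that edge and with the full width of that end over the pan's open mouth. Leave the board lying flat on the block, and do not disturb the pan or anything else.

Things in the scene. Friction and masses are not known exactly. Their poses are not given: they have to be found in the camera images.
- block: Wooden butcher block of light and darker staves, 300 mm along its x, 420 mm along its y, 80 mm high, standing fixed on the counter, different place and yaw each time. Origin: centre of its underside; x points to its far edge (the one away from the robot, where the pan stands), z up. Its flat top is at z = 80 mm.
- block_edge (a point): Midpoint of the block's far top edge (x = 150, y = 0, z = 80 mm in the block's frame), axes as the block's. The edge runs along y.
- board: Loose thin white plastic cutting board, 220 mm along its x, 150 mm along its y, 8 mm thick, 0.2 to 0.33 kg, lying flat on the block askew to the block's x by up to 0.3 rad either way. A flat grey line near its rim is the juice groove. Origin: centre of its underside; x points to the end that is to hang over the edge, z up. It slides with ordinary dry friction and stays where it is left.
- board_end (a point): Middle of the board's leading end, at the underside (x = 110 mm, y = 0 in the board's frame).
- board_corner_l (a point): Left corner of the board's leading end, at the underside (x = 110, y = 75 mm in the board's frame).
- board_corner_r (a point): Right corner of the board's leading end, at the underside (x = 110, y = -75 mm in the board's frame).
- pan: Open stainless steel food pan, loose, 162 mm along its x, 265 mm along its y over the rim, 65 mm high, standing on the counter about 10 to 25 mm beyond the block's far edge and parallel to it within 0.04 rad, up to 60 mm to either side of the block's middle. Origin: centre of its underside. Its open mouth measures 138 mm along x by 239 mm along y, centred on the origin; its rim lies 15 mm below the block's top.
- ramekin: White porcelain cup, 54 mm across, 42 mm high, standing on the block near one of its two corners on the robot's side. Origin: centre of its underside. To be left alone.
- shaker: Steel shaker, 44 mm across, 66 mm high, standing on the block near the other corner on the robot's side. Origin: centre of its underside. To be left alone.
- knife: Chef's knife with black handle, about 310 mm long, 18 mm high, lying on the counter to the right of the block. To be left alone.
- carton: Blue and white milk carton, 70 x 70 mm, about 220 mm high, on the counter to the left of the block. To be left alone.
- bowl: Steel bowl, 150 mm across, 60 mm high, on the counter to the left of the block. To be left alone.
- tub: Clear lidded food tub, 118 x 158 mm, 72 mm high, on the counter to the left of the block. To be left alone.
- squeezer: Yellow squeeze bottle, 54 mm across, 190 mm high, on the counter at the far right. To be left alone.

How it is judged:
By the outcome, as a careful person would: the job done as asked, in the order asked, and still so for the second after the job is handed in, with the robot touching nothing.
It also fails if it takes over 61 s, if anything falls off the work surface, if the arm or the gripper's body presses on something with over 40 N, if the wrist force passes 120 N, or if a joint passes its speed limit or range.

## Robot

A 6-joint arm with a two-finger parallel gripper is mounted at the origin on the work surface. World frame = base frame: x ahead of the robot, y to its left, z up, the work surface at z = 0. Lengths are in mm, angles in rad, forces in N, time in s.
With the tool pointing down it reaches from about 350 to 775 mm from the base axis. Payload 7.3 kg.
Tool frame: the origin (TCP) lies at the very end of the fingers, on their centre line; the grasp point (between the pads) lies 19 mm behind it; x points along the fingers, y is the direction in which the jaws open and shut, and the axes are right-handed (so a half turn about x gives the same grasp; the last joint's range is limited). The gripper opens to 92 mm and grips with 3 to 60 N. Pads are 19 mm wide; open, the fingers measure 130 mm over their backs; the gripper's body (75 mm by 190 mm) begins 47 mm behind the grasp point.
Start: joints at [1.018, 0.342, 1.524, -0, 1.275, -0.146], TCP at [207.716, 482.181, 226.741] pointing down, gripper open.
Joint ranges: [-2.53, 2.53], [-0.77, 2.02], [0.04, 2.7], [-1, 4.14], [0.28, 2.66], [-3.11, 3.11]. Speed limits (rad/s): [2.57, 2.57, 3.14, 3.14, 3.14, 3.14].

## Interface

Orientations are given as [roll, pitch, yaw] about the fixed x, y, z axes, in that order (R = Rz(yaw) Ry(pitch) Rx(roll)).
In Python, from plant import bot gives the robot as it stands.
- The arm moves only by the tool step_arm, never from a script. Its argument "targets" is a list that holds one entry, the list of rows, each a list of 4 numbers: the shift along the tool's x, y, z in m, then the turn about the tool's x in degrees. A call has exactly 5 rows; each row is the pose to reach, as a shift and turn from the pose measured when the call began, along the tool's axes at that moment; what a row does not reach only later rows make up. A row lasts 1/12 s, in which the tool goes at most 41.7 mm and 7.16 degrees, less where a joint would pass 70% of its speed; a pose out of reach is approached as far as the arm can. A call with a gripper value outside its range is refused whole. "jaw" is the closure, from 0 (fully open) to 1 (shut), set as the call begins (left out, the last holds). The fingers move at their own pace and stop on an object; the grip force is fixed at half the most. Time passes only in rows, so rows that repeat a pose let the fingers close, or fill a call up. It gives the time, the measured TCP pose, the force and the opening at its end, in the units of the state.
- bot.get_obs(): the state, without advancing time (a new reading comes with each control period).
- bot.capture(name): name is "scene" or "top"; returns a dict with "color" (384x512x3 uint8, red, green, blue), "depth" (384x512 float32, mm along the optical axis (not along the pixel's ray), 0 where there is no reading), "fov_y" (degrees; the focal length in pixels is half the picture's height over the tangent of half this angle, whatever the lens; pixels are square), "cx", "cy" (the principal point, pixels), "rvec" (rotation vector, rad) and "tvec" (3), from world to camera coordinates, as OpenCV has them. Camera axes: x right, y down, z forward; pixel columns grow to the right and rows downward; lengths in mm; the calibration is good to about 2 mm. A picture is of the moment at which its call begins.
- bot.close_job(): hands the job in, once; it reports no verdict.
The state is a dict: "time": time; "joint_positions": joint angles; "dq": joint speeds; "tau": joint torques, N m; "tool_pos": TCP position; "tcp_rot": TCP orientation; "contact_force": force on the tool from outside, world axes, zero at the start; "moment": the same for the moment, N m; "grip_width": finger opening in mm.
Only numpy, scipy, OpenCV 4.12 (cv2) and the standard library are available. Lean on these libraries where they do the work, as an engineer would, in place of code of your own. Each camera call takes 0.05 s, during which the arm holds its last target. There are 200 camera calls.

## Working session

There is one attempt and no reset: what is moved stays moved. The work goes in short steps, Python scripts to look and compute and a tool call to move; the robot and the scene stay as the last step left them, time stands still between calls to the robot, and variables do not carry over. Pictures are saved under pics/ and viewed, about 8 in all and at most 12, crops included, and the job is handed in when it is done.

Besides the shell and the picture viewer there is one more tool, called after "Emit:" in YAML: its name, and indented under it one key for each argument. step_arm: Moves the arm, as the interface text tells. Its arguments: {"type":"object","properties":{"targets":{"type":"array","items":{"type":"array","items":{"type":"array","items":{"type":"number"}}}},"jaw":{"type":"number"}},"required":["targets"]}

```bash
ls; mkdir -p pics
cat > h.py <<'E'
import numpy as np, cv2
from plant import bot
def cap(n):
    c=bot.capture(n); h=c["color"].shape[0]
    f=h/2/np.tan(np.radians(c["fov_y"])/2)
    c["K"]=np.array([[f,0,c["cx"]],[0,f,c["cy"]],[0,0,1]]); c["R"]=cv2.Rodrigues(np.array(c["rvec"],float))[0]; c["t"]=np.array(c["tvec"],float).ravel()
    return c
def ray(c,uv,z):
    uv=np.atleast_2d(np.array(uv,float)); d=np.c_[uv,np.ones(len(uv))]@np.linalg.inv(c["K"]).T@c["R"]
    o=-c["R"].T@c["t"]; return o+d*((z-o[2])/d[:,2])[:,None]
def cloud(c):
    v,u=np.mgrid[:384,:512]; d=c["depth"].astype(float)
    p=np.stack([u,v,np.ones_like(u)],-1)@np.linalg.inv(c["K"]).T*d[...,None]
    return (p-c["t"])@c["R"]
def save(c,n): cv2.imwrite(f"pics/{n}.png",cv2.cvtColor(c["color"],cv2.COLOR_RGB2BGR))
E
python3 - <<'E'
from h import *
for n in("top","scene"):
    c=cap(n); save(c,n+"0"); print(n,c["fov_y"],-c["R"].T@c["t"])
print(bot.get_obs())
E
```

```text
pics
top 50.158199156315405 [ 260.78515096    6.22107319 1403.84408321]
scene 44.64802732580137 [1230.89603269  831.57942493  751.38163831]
{'time': 0.1, 'joint_positions': array([ 1.01797334e+00,  3.42650806e-01,  1.52490355e+00,  3.75066949e-05,
        1.27543310e+00, -1.46003117e-01]), 'dq': array([-0.00046621, -0.00078775, -0.00201122,  0.00054062, -0.00082768,
       -0.00013644]), 'tau': array([ 1.63147000e-03, -4.32004058e+01, -2.44696552e+01,  7.18649849e-02,
        5.26074821e-02, -5.79013181e-05]), 'tool_pos': array([207.51502492, 481.85127648, 226.12189813]), 'tcp_rot': array([-1.74250867,  1.56940106, -2.14933948]), 'contact_force': array([ 0.42426541, -0.46982811,  0.07573544]), 'moment': array([ 0.00807134, -0.02132534,  0.0056979 ]), 'grip_width': 91.85069146838781}
```

View pics/top0.png

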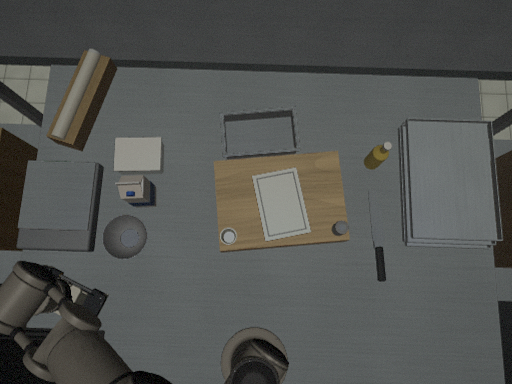

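View pics/scene0.png

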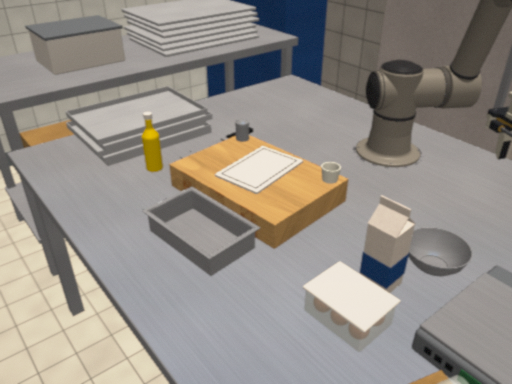

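The top view shows the board near px (282,204), the block spanning (214–349, 152–250), and the pan at (259,133). The ramekin is at (228,236) and the shaker at (340,228). Next I measure them.

```bash
cat > m.py <<'E'
from h import *
def rect(m,c,z,name):
    n,l,s,_=cv2.connectedComponentsWithStats(m.astype(np.uint8)); i=1+s[1:,4].argmax()
    k=np.uint8(l==i); ct=max(cv2.findContours(k,cv2.RETR_EXTERNAL,cv2.CHAIN_APPROX_NONE)[0],key=cv2.contourArea)
    P=ray(c,cv2.convexHull(ct)[:,0],z)[:,:2].astype(np.float32)
    (cx,cy),(w,h),a=cv2.minAreaRect(P); 
    b=cv2.boxPoints(((cx,cy),(w,h),a)); e=b[1]-b[0],b[2]-b[1]
    an=[(np.arctan2(v[1],v[0])+np.pi/4)%(np.pi/2)-np.pi/4 for v in e]
    print(name,"c",round(cx,1),round(cy,1),"size",round(w,1),round(h,1),"yaw",np.round(an,4),"px",s[i]); return cx,cy,an[0]
def measure():
    c=cap("top"); W=cloud(c); hsv=cv2.cvtColor(c["color"],cv2.COLOR_RGB2HSV).astype(int); H,S,V=hsv[...,0],hsv[...,1],hsv[...,2]
    z=W[...,2]; roi=np.zeros(z.shape,bool); roi[95:262,200:362]=1
    wood=roi&(S>70)&(H<30)&(abs(z-80)<15)
    bl=rect(wood,c,80,"block")
    k=cv2.morphologyEx(np.uint8(roi&(S<60)&(V>130)&(abs(z-88)<18)),cv2.MORPH_OPEN,np.ones((3,3)))
    bo=rect(k>0,c,88,"board")
    pm=roi&(z>50)&(z<75)&(S<60)&(np.arange(384)[:,None]<165)
    pa=rect(pm,c,65,"pan"); return c,W,bl,bo,pa
if __name__=="__main__":
    c,W,bl,bo,pa=measure()
    print("board z",np.median(W[195:215,275:290,2]),"block z",np.median(W[170:200,225:245,2]))
    for n,uv,zz in(("ram",(228,236),122),("shak",(340,228),146)): print(n,ray(c,uv,zz).round())
    z=W[...,2]; 
    for n,(u0,u1,v0,v1) in (("ram",(215,242,224,248)),("shak",(328,354,215,242))):
        q=W[v0:v1,u0:u1].reshape(-1,3); q=q[q[:,2]>105]; print(n,q.mean(0).round(),q.min(0).round(),q.max(0).round())
E
python3 m.py
```

```text
block c 513.7 -68.4 size 300.8 418.4 yaw [0.1193 0.1193] px [ 214  151  136  101 7838]
board c 500.7 -70.9 size 187.0 117.4 yaw [0.2332 0.2332] px [ 258  174   46   61 2015]
pan c 753.9 7.2 size 161.9 264.5 yaw [0.117 0.117] px [220 107  80  50 921]
board z 87.67497370594222 block z 79.58536433762868
ram [[385.  93. 122.]]
shak [[ 419. -251.  146.]]
ram [386.  96. 119.] [360.  68. 106.] [410. 119. 127.]
shak [ 416. -244.  182.] [ 261. -278.  105.] [ 442.    6. 1404.]
```

```bash
cat > p.py <<'E'
from h import *
from scipy.spatial.transform import Rotation as Ro
B=np.array([513.7,-68.4]); YAW=.1193
R2=np.array([[np.cos(YAW),-np.sin(YAW)],[np.sin(YAW),np.cos(YAW)]])
def toblk(w): return (np.asarray(w)[:2]-B)@R2
def goal(bx,by,z,jaw,o=None):   # jaw: angle of tool y to block x, mod pi
    o=o or bot.get_obs(); p=np.array(o["tool_pos"]); R=Ro.from_euler("xyz",o["tcp_rot"]).as_matrix()
    w=np.r_[R2@[bx,by]+B,z]; s=R.T@(w-p)/1000
    cur=np.arctan2(R[1,1],R[0,1]); d=(YAW+jaw-cur+np.pi/2)%np.pi-np.pi/2
    print("shift m",s.round(4),"turn deg",round(-np.degrees(d),2),"| at blk",toblk(p).round(1),"z",round(p[2],1),"t",round(o["time"],2),"q6",round(o["joint_positions"][5],3),"xaxis",R[:,0].round(3),"F",np.round(o["contact_force"],1))
E
sed -i 's/(V>130)&(abs(z-88)<18)),cv2.MORPH_OPEN,np.ones((3,3)))/(V>100)\&(abs(z-88)<18)),cv2.MORPH_CLOSE,np.ones((5,5)))/' m.py
python3 m.py; python3 -c "
from p import *
goal(-3,-108,226,0)
print(toblk([416,-250]),toblk([386,96]),toblk([753.9,7.2]))"
```

```text
block c 513.8 -68.4 size 300.7 418.5 yaw [0.1204 0.1204] px [ 214  151  135  101 7835]
board c 501.2 -70.9 size 221.6 151.3 yaw [0.2328 0.2328] px [ 252  167   59   74 3113]
pan c 753.9 7.2 size 161.9 264.5 yaw [0.117 0.117] px [220 107  80  50 923]
board z 87.6749533455628 block z 79.63945181934878
ram [[385.  93. 122.]]
shak [[ 419. -251.  146.]]
ram [384.  94. 146.] [261.   6. 105.] [ 411.  119. 1404.]
shak [ 419. -250.  153.] [ 261. -276.  105.] [ 442.    6. 1404.]
shift m [ 0.0007 -0.4792  0.5505] turn deg 59.86 | at blk [-238.4  582.9] z 226.3 t 0.2 q6 -0.146 xaxis [-0.    -0.001 -1.   ] F [-0.5  0.1 -0.1]
[-118.61909277 -168.6812403 ] [-107.22590316  178.42997419] [247.49040554  46.47471534]
```

Emit:
step_arm:
  targets:
    - [[0,-0.024,0.0275,0],[0,-0.048,0.055,0],[0,-0.072,0.0825,0],[0,-0.096,0.11,0],[0,-0.12,0.1375,0]]
  jaw: 0

```text
time: 0.62
tool_pos: [286.5, 315.8, 226.3]
tcp_rot: [-1.71, 1.57, -2.116]
contact_force: [1.1, -0.1, -0.2]
grip_width: 91.4
```

Emit:
step_arm:
  targets:
    - [[0,-0.024,0.0275,0],[0,-0.048,0.055,0],[0,-0.072,0.0825,0],[0,-0.096,0.11,0],[0,-0.12,0.1375,0]]

```text
time: 1.03
tool_pos: [365.7, 149.6, 226.5]
tcp_rot: [-1.43, 1.57, -1.836]
contact_force: [0.6, 0.3, 0.0]
grip_width: 91.8
```

Emit:
step_arm:
  targets:
    - [[0,-0.024,0.0275,0],[0,-0.048,0.055,0],[0,-0.072,0.0825,0],[0,-0.096,0.11,0],[0,-0.12,0.1375,0]]

```text
time: 1.45
tool_pos: [445.1, -16.9, 226.7]
tcp_rot: [-1.152, 1.57, -1.559]
contact_force: [0.7, -0.0, 0.3]
grip_width: 91.6
```

Emit:
step_arm:
  targets:
    - [[0,-0.024,0.0275,6],[0,-0.048,0.055,12],[0,-0.072,0.0825,18],[0,-0.096,0.11,24],[0,-0.12,0.1375,30]]

```text
time: 1.87
tool_pos: [524.3, -183.2, 226.6]
tcp_rot: [-1.263, 1.57, -2.198]
contact_force: [0.1, -0.3, -0.2]
grip_width: 91.4
```

```bash
python3 -c "
from p import *
goal(-3,-108,226,0)"
```

```text
shift m [ 0.0006  0.0037 -0.0062] turn deg 29.57 | at blk [  -3.2 -115.2] z 226.6 t 1.87 q6 -1.109 xaxis [-0. -0. -1.] F [ 0.1 -0.3 -0.2]
```

Emit:
step_arm:
  targets:
    - [[0,0.004,-0.006,6],[0,0.004,-0.006,12],[0,0.004,-0.006,18],[0,0.004,-0.006,24],[0,0.004,-0.006,29.6]]

```text
time: 2.28
tool_pos: [523.8, -176.1, 226.2]
tcp_rot: [-1.646, 1.57, -3.104]
contact_force: [0.2, 0.7, -0.4]
grip_width: 91.7
```

Emit:
step_arm:
  targets:
    - [[0.03,0,0,0],[0.06,0,0,0],[0.09,0,0,0],[0.11,0,0,0],[0.12,0,0,0]]

```text
time: 2.7
tool_pos: [522.1, -175.3, 103.1]
tcp_rot: [-2.052, 1.565, 2.773]
contact_force: [-0.5, 0.5, 0.3]
grip_width: 92.1
```

```bash
python3 -c "
from p import *
goal(-3,-108,83,0); goal(-3,-45,83,0); c=cap('scene'); cv2.imwrite('pics/s1.png',cv2.resize(c['color'][100:260,140:380,::-1],None,fx=3,fy=3))"
```

```text
shift m [0.0201 0.0015 0.0009] turn deg -0.35 | at blk [  -4.4 -107.2] z 103.1 t 2.7 q6 -0.576 xaxis [-0.006  0.002 -1.   ] F [-0.5  0.5  0.3]
shift m [ 0.0203  0.0012 -0.0621] turn deg -0.35 | at blk [  -4.4 -107.2] z 103.1 t 2.7 q6 -0.576 xaxis [-0.006  0.002 -1.   ] F [-0.5  0.5  0.3]
```

View pics/s1.png

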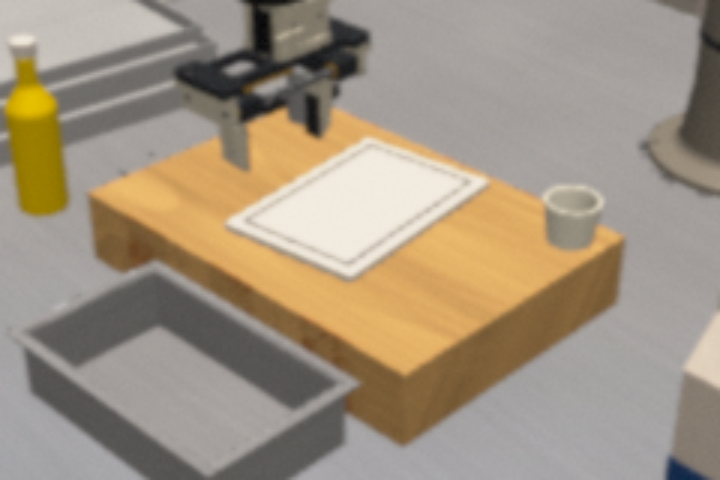

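The crop shows both open fingers, about px (235,155) and (315,125), hovering clear of the board's right side. Next I lower them to just above the block.

Emit:
step_arm:
  targets:
    - [[0.006,0.001,0.001,-0.3],[0.011,0.001,0.001,-0.3],[0.015,0.001,0.001,-0.3],[0.018,0.001,0.001,-0.3],[0.019,0.001,0.001,-0.3]]

```text
time: 3.17
tool_pos: [523.1, -176.2, 83.8]
tcp_rot: [-2.066, 1.565, 2.765]
contact_force: [0.3, -0.8, -0.8]
grip_width: 91.9
```

```bash
python3 -c "
from p import *
goal(-3,-108,84,0); goal(-3,-45,84,0)"
```

```text
shift m [-0.0002  0.0005 -0.0001] turn deg -0.05 | at blk [  -3.5 -108.1] z 83.8 t 3.17 q6 -0.582 xaxis [-0.006  0.002 -1.   ] F [ 0.3 -0.8 -0.8]
shift m [-0.      0.0005 -0.0631] turn deg -0.05 | at blk [  -3.5 -108.1] z 83.8 t 3.17 q6 -0.582 xaxis [-0.006  0.002 -1.   ] F [ 0.3 -0.8 -0.8]
```

Emit:
step_arm:
  targets:
    - [[0,0,-0.006,0],[0,0,-0.012,0],[0,0,-0.018,0],[0,0,-0.024,0],[0,0,-0.03,0]]

```text
time: 3.58
tool_pos: [519.5, -145.8, 84.2]
tcp_rot: [-1.998, 1.565, 2.833]
contact_force: [-0.2, -1.0, 0.7]
grip_width: 91.8
```

Emit:
step_arm:
  targets:
    - [[0,0,-0.004,0],[0,0,-0.008,0],[0,0,-0.012,0],[0,0,-0.016,0],[0,0,-0.02,0]]

```text
time: 4.0
tool_pos: [517.2, -125.7, 84.3]
tcp_rot: [-1.964, 1.565, 2.867]
contact_force: [-0.2, -1.8, 0.8]
grip_width: 91.8
```

```bash
python3 -c "
from p import *
goal(-3,-43,84,0)
import m; c,W,bl,bo,pa=m.measure(); print(toblk(bo)); save(c,'t2')"
```

```text
shift m [ 0.0003  0.0004 -0.0143] turn deg -0.02 | at blk [ -3.4 -57.3] z 84.3 t 4.0 q6 -0.501 xaxis [-0.005  0.001 -1.   ] F [-0.2 -1.8  0.8]
block c 572.3 61.3 size 221.5 307.3 yaw [-0.4194 -0.4194] px [ 214  155   78   83 2674]
board c 504.6 -27.4 size 221.7 123.4 yaw [0.1187 0.1187] px [ 246  168   38   70 1572]
pan c 753.9 7.2 size 161.9 264.5 yaw [0.117 0.117] px [220 107  80  50 924]
[-4.1115508 41.7604504]
```

The gripper hides part of the board. Its left edge puts the centre at block y≈28, and it is already square to within 0.001 rad. I push 14 mm more, then back off and lift.

Emit:
step_arm:
  targets:
    - [[0,0,-0.004,0],[0,0,-0.008,0],[0,0,-0.011,0],[0,0,-0.013,0],[0,0,-0.014,0]]

```text
time: 4.47
tool_pos: [515.4, -110.8, 84.3]
tcp_rot: [-2.075, 1.565, 2.756]
contact_force: [0.2, -0.7, -0.5]
grip_width: 92.0
```

Emit:
step_arm:
  targets:
    - [[0,0,0.006,0],[0,0,0.012,0],[0,0,0.018,0],[0,0,0.024,0],[0,0,0.03,0]]

```text
time: 4.88
tool_pos: [519.0, -141.5, 84.1]
tcp_rot: [-2.079, 1.565, 2.752]
contact_force: [0.2, -0.5, -0.6]
grip_width: 91.9
```

Emit:
step_arm:
  targets:
    - [[-0.025,0,0,0],[-0.05,0,0,0],[-0.075,0,0,0],[-0.1,0,0,0],[-0.12,0,0,0]]

```text
time: 5.3
tool_pos: [519.9, -142.5, 206.1]
tcp_rot: [-2.095, 1.566, 2.735]
contact_force: [-0.0, -0.5, -0.5]
grip_width: 91.8
```

```bash
python3 -c "
from p import *
goal(-140,42,200,np.pi/2)
import m; c,W,bl,bo,pa=m.measure(); print(toblk(bo)); save(c,'t3')"
```

```text
shift m [ 0.0069 -0.1375 -0.1161] turn deg 89.93 | at blk [ -2.6 -74.3] z 206.1 t 5.3 q6 -0.528 xaxis [-0.004  0.002 -1.   ] F [-0.  -0.5 -0.5]
block c 504.8 6.2 size 301.0 268.1 yaw [0.1175 0.1175] px [ 214  155   81   96 3015]
board c 504.4 -25.6 size 221.4 150.4 yaw [0.1163 0.1163] px [ 242  168   46   70 2186]
pan c 753.9 7.2 size 161.9 264.5 yaw [0.117 0.117] px [220 107  80  50 913]
[-4.1289259  43.61988154]
```

View pics/t3.png

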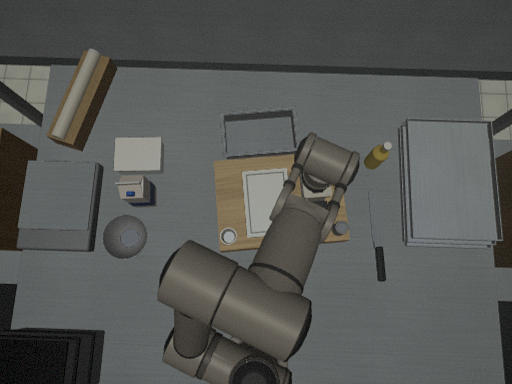

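The fingers are up and clear. The board is square at px (267,203), lying behind the pan, at block (-4, 44). Now I go behind its near end and turn 90°.

Emit:
step_arm:
  targets:
    - [[0,-0.0275,-0.0235,6.5],[0,-0.055,-0.047,13],[0,-0.0825,-0.07,19.5],[0,-0.11,-0.093,26],[0,-0.132,-0.116,32]]

```text
time: 5.77
tool_pos: [374.7, -43.0, 209.1]
tcp_rot: [1.46, 1.57, -0.558]
contact_force: [0.9, 0.6, 0.3]
grip_width: 91.5
```

Emit:
step_arm:
  targets:
    - [[0,0,0,6.5],[0,0,0,13],[0,0,0,19.5],[0,0,0,26],[0,0,0,32]]

```text
time: 6.18
tool_pos: [374.7, -43.4, 209.2]
tcp_rot: [2.107, 1.569, -0.475]
contact_force: [-0.2, -0.1, -0.3]
grip_width: 91.9
```

```bash
python3 -c "
from p import *
goal(-134,44,200,np.pi/2)"
```

```text
shift m [ 0.0092 -0.0019 -0.002 ] turn deg 25.22 | at blk [-135.    41.4] z 209.2 t 6.18 q6 0.693 xaxis [ 0.001 -0.001 -1.   ] F [-0.2 -0.1 -0.3]
```

Emit:
step_arm:
  targets:
    - [[0,-0.002,-0.002,6],[0,-0.002,-0.002,12],[0,-0.002,-0.002,18],[0,-0.002,-0.002,24],[0,-0.002,-0.002,25.2]]

```text
time: 6.6
tool_pos: [375.4, -40.9, 209.2]
tcp_rot: [2.55, 1.569, -0.476]
contact_force: [0.4, -1.0, 0.1]
grip_width: 92.1
```

Emit:
step_arm:
  targets:
    - [[0.025,0,0,0],[0.05,0,0,0],[0.075,0,0,0],[0.095,0,0,0],[0.103,0,0,0]]

```text
time: 7.02
tool_pos: [374.1, -40.8, 104.1]
tcp_rot: [-0.357, 1.568, 2.901]
contact_force: [-0.4, 0.3, 0.8]
grip_width: 91.5
```

```bash
python3 -c "
from p import *
goal(-134,44,84,np.pi/2); goal(-20,44,84,np.pi/2)"
```

```text
shift m [ 0.02    0.     -0.0014] turn deg -0.15 | at blk [-135.3   44. ] z 104.1 t 7.02 q6 1.141 xaxis [-0.003  0.001 -1.   ] F [-0.4  0.3  0.8]
shift m [ 0.0198 -0.0003 -0.1154] turn deg -0.15 | at blk [-135.3   44. ] z 104.1 t 7.02 q6 1.141 xaxis [-0.003  0.001 -1.   ] F [-0.4  0.3  0.8]
```

Emit:
step_arm:
  targets:
    - [[0.006,0,0,0],[0.012,0,0,0],[0.016,0,0,0],[0.019,0,0,0],[0.02,0,0,0]]

```text
time: 7.43
tool_pos: [374.3, -40.9, 84.2]
tcp_rot: [-0.335, 1.569, 2.924]
contact_force: [0.1, 0.4, 0.1]
grip_width: 91.6
```

Emit:
step_arm:
  targets:
    - [[0,0,-0.006,0],[0,0,-0.012,0],[0,0,-0.018,0],[0,0,-0.024,0],[0,0,-0.03,0]]

```text
time: 7.85
tool_pos: [404.5, -37.2, 84.2]
tcp_rot: [-0.295, 1.568, 2.964]
contact_force: [-3.5, -1.0, 2.0]
grip_width: 91.9
```

```bash
python3 -c "
from p import *
goal(-24,44,84,np.pi/2)"
```

```text
shift m [ 0.     -0.0002 -0.0807] turn deg -0.11 | at blk [-104.7   43.9] z 84.2 t 7.85 q6 1.173 xaxis [-0.002  0.    -1.   ] F [-3.5 -1.   2. ]
```

Emit:
step_arm:
  targets:
    - [[0,0,-0.006,0],[0,0,-0.012,0],[0,0,-0.018,0],[0,0,-0.024,0],[0,0,-0.03,0]]

```text
time: 8.27
tool_pos: [434.8, -33.6, 84.1]
tcp_rot: [-0.284, 1.568, 2.975]
contact_force: [-2.3, 0.2, 1.6]
grip_width: 91.6
```

Emit:
step_arm:
  targets:
    - [[0,0,-0.006,0],[0,0,-0.012,0],[0,0,-0.018,0],[0,0,-0.024,0],[0,0,-0.03,0]]

```text
time: 8.68
tool_pos: [465.2, -30.0, 84.0]
tcp_rot: [-0.288, 1.568, 2.971]
contact_force: [-3.2, -1.2, 2.1]
grip_width: 91.8
```

Emit:
step_arm:
  targets:
    - [[0,0,-0.004,0],[0,0,-0.008,0],[0,0,-0.011,0],[0,0,-0.013,0],[0,0,-0.014,0]]

```text
time: 9.1
tool_pos: [479.3, -28.4, 83.9]
tcp_rot: [-0.284, 1.568, 2.975]
contact_force: [-3.0, -0.2, 2.4]
grip_width: 91.4
```

```bash
python3 -c "
from p import *
goal(-20,44,84,np.pi/2)
import m; c,W,bl,bo,pa=m.measure(); print(toblk(bo)); save(c,'t4')
cv2.imwrite('pics/t4c.png',cv2.resize(c['color'][90:270,190:370,::-1],None,fx=3,fy=3))"
```

```text
shift m [-0.0001 -0.0002 -0.0094] turn deg -0.11 | at blk [-29.4  43.8] z 83.9 t 9.1 q6 1.235 xaxis [-0.003  0.    -1.   ] F [-3.  -0.2  2.4]
block c 526.7 -174.9 size 300.6 204.0 yaw [0.1163 0.1163] px [ 286  151   63   95 4282]
board c 638.6 -9.5 size 141.8 158.3 yaw [0.1957 0.1957] px [ 238  141   50   46 1337]
pan c 753.9 7.2 size 161.8 264.5 yaw [0.1177 0.1177] px [220 107  80  50 759]
[130.99395207  43.59223358]
```

View pics/t4c.png

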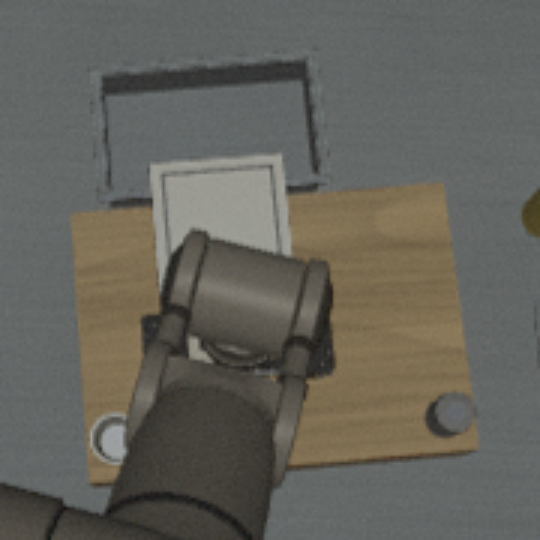

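The crop shows the board's end at crop px (152–284, 155–165), already out over the pan's mouth and inside its sides. I'll measure the leading edge by fitting a line.

```bash
cat > e.py <<'E'
from p import *
def edge(c):
    g=cv2.GaussianBlur(cv2.cvtColor(c["color"],cv2.COLOR_RGB2GRAY),(3,3),0).astype(float); P=[]
    for u in range(244,282):
        col=g[128:160,u]; d=np.diff(col); i=d[:20].argmax()
        a=d[max(i-2,0):i+3].clip(0); v=128+max(i-2,0)+.5+(a*np.arange(len(a))).sum()/a.sum(); P.append((u,v))
    b=(ray(c,P,88)[:,:2]-B)@R2
    k=abs(b[:,0]-np.median(b[:,0]))<6; b=b[k]; f=np.polyfit(b[:,1],b[:,0],1)
    print("edge x at y=44:",np.polyval(f,44).round(2),"slope",-f[0].round(4),"n",k.sum(),"resid",np.std(b[:,0]-np.polyval(f,b[:,1])).round(2))
if __name__=="__main__":
    for _ in range(3): edge(cap("top"))
E
python3 e.py
```

```text
edge x at y=44: 199.19 slope -0.0038 n 38 resid 0.43
edge x at y=44: 199.21 slope -0.0052 n 38 resid 0.45
edge x at y=44: 199.29 slope -0.0038 n 38 resid 0.44
```

Emit:
step_arm:
  targets:
    - [[0,0,-0.003,0],[0,0,-0.006,0],[0,0,-0.0085,0],[0,0,-0.01,0],[0,0,-0.0105,0]]

```text
time: 9.72
tool_pos: [490.1, -27.2, 83.9]
tcp_rot: [-0.346, 1.569, 2.913]
contact_force: [-2.4, -0.5, 0.7]
grip_width: 91.8
```

```bash
python3 e.py; python3 -c "
from p import *
goal(-20,44,84,np.pi/2)"
```

```text
edge x at y=44: 209.64 slope -0.0065 n 38 resid 0.5
edge x at y=44: 209.71 slope -0.0067 n 38 resid 0.46
edge x at y=44: 209.65 slope -0.0065 n 38 resid 0.5
shift m [-0.     -0.0003  0.0014] turn deg -0.12 | at blk [-18.6  43.7] z 84.0 t 9.87 q6 1.242 xaxis [-0.002  0.    -1.   ] F [-1.1  0.3 -0.2]
```

Overhang is about 59.5–60.5 mm. Now I back off, lift and retreat to check.

Emit:
step_arm:
  targets:
    - [[0,0,0.005,0],[0,0,0.011,0],[0,0,0.017,0],[0,0,0.023,0],[0,0,0.03,0]]

```text
time: 10.28
tool_pos: [459.6, -30.8, 84.1]
tcp_rot: [-0.441, 1.569, 2.818]
contact_force: [-0.1, -0.3, 0.2]
grip_width: 92.2
```

Emit:
step_arm:
  targets:
    - [[-0.028,0,0,0],[-0.056,0,0,0],[-0.084,0,0,0],[-0.112,0,0,0],[-0.14,0,0,0]]

```text
time: 10.7
tool_pos: [459.0, -30.8, 225.5]
tcp_rot: [-0.461, 1.57, 2.798]
contact_force: [0.6, 0.2, -0.3]
grip_width: 91.7
```

```bash
python3 -c "
from p import *
goal(-238,583,226,np.pi/2)"
```

```text
shift m [ 0.     -0.5388  0.1893] turn deg -0.13 | at blk [-49.9  43.8] z 225.5 t 10.7 q6 1.22 xaxis [-0.001  0.    -1.   ] F [ 0.6  0.2 -0.3]
```

Emit:
step_arm:
  targets:
    - [[0,-0.034,0.012,0],[0,-0.068,0.024,0],[0,-0.102,0.036,0],[0,-0.136,0.048,0],[0,-0.17,0.06,0]]

```text
time: 11.12
tool_pos: [378.0, 131.9, 225.7]
tcp_rot: [-0.86, 1.57, 2.397]
contact_force: [1.6, 0.7, 0.6]
grip_width: 91.7
```

Emit:
step_arm:
  targets:
    - [[0,-0.034,0.012,0],[0,-0.068,0.024,0],[0,-0.102,0.036,0],[0,-0.136,0.048,0],[0,-0.17,0.06,0]]

```text
time: 11.53
tool_pos: [297.2, 294.8, 226.0]
tcp_rot: [-1.514, 1.57, 1.744]
contact_force: [1.0, 0.6, 0.3]
grip_width: 91.7
```

Emit:
step_arm:
  targets:
    - [[0,-0.034,0.012,0],[0,-0.068,0.024,0],[0,-0.102,0.036,0],[0,-0.136,0.048,0],[0,-0.17,0.06,0]]

```text
time: 11.95
tool_pos: [216.6, 457.7, 226.2]
tcp_rot: [-1.702, 1.57, 1.556]
contact_force: [0.9, 0.3, 0.7]
grip_width: 91.7
```

Run:
```python
from p import *
import m,e
c,W,bl,bo,pa=m.measure(); b=toblk(bo); pb=toblk(pa)
r=bo[2]-YAW; print("board",b,"rel yaw",r,"end x",b[0]+110*np.cos(r),"overhang",b[0]+110*np.cos(r)-150,"pan",pb, "y margins",pb[1]+119.5-(b[1]+75),b[1]-75-(pb[1]-119.5))
e.edge(c); s=cap("scene")
for k in (W[145:165,255:270,2],W[185:200,258:270,2]): print("board z",np.median(k))
cv2.imwrite('pics/f.png',np.hstack([cv2.resize(x["color"][90:270,150:360,::-1],(400,343)) for x in(c,s)]))
```

```text
block c 513.5 -68.3 size 300.8 418.2 yaw [0.1191 0.1191] px [ 214  151  135  101 8816]
board c 607.5 -20.7 size 219.4 164.8 yaw [0.1181 0.1181] px [ 239  138   52   68 2940]
pan c 753.9 7.2 size 161.8 264.5 yaw [0.1177 0.1177] px [220 107  80  50 772]
board [98.77587851 36.18292809] rel yaw -0.00115823 end x 208.7758098477778 overhang 58.77580984777779 pan [247.50456937  46.50241348] y margins 54.819485386835936 34.180514613164085
edge x at y=44: 209.7 slope -0.0055 n 38 resid 0.5
board z 87.581688989588
board z 87.50427572288416
```

View pics/f.png

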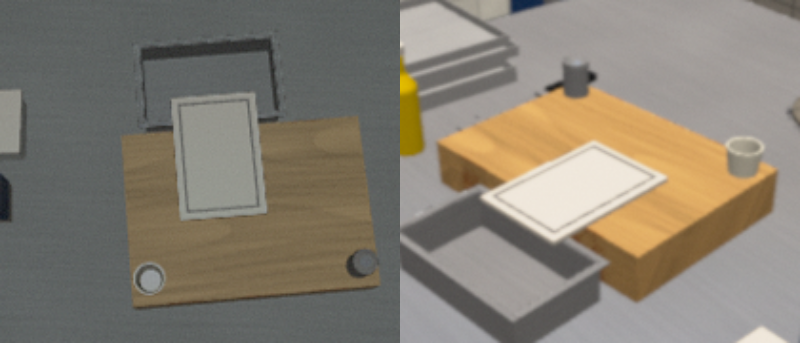

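```bash
python3 -c "
from plant import bot
print(bot.close_job())"
```

```text
the job is handed in; nothing more can be done
None
```

The board is in place and the job is handed in at about 12 s of the 61 s allowed. I pushed it with open fingertips, first about 45 mm sideways from its right edge, which also squared it. Then I pushed it forward from its near end until the far end overhung the block, and drew the arm back.

**Last checks from the top camera, arm clear:**
- **Overhang:** the fit to the leading edge gives 59.7 mm. The fitted board outline gives 58.8 mm and the tool position about 61 mm, so the checks disagree by roughly 1 mm either way.
- **Squareness:** the outline gives 0.001 rad off the block and the edge fit 0.0055 rad, so it is square to within 0.006 rad.
- **Over the pan:** the end sits inside the pan's mouth. The outline gave margins of about 34 and 55 mm, but it was too wide (165 mm against the real 150 mm) because it picked up some of the pan's rim. With the board's centre about 44 mm from the block's midline, as measured before the forward push, both margins come to roughly 42–47 mm.
- **Flat:** the board's top reads 87.5 mm at both the overhanging part and the part on the block.
- **Nothing disturbed:** the pan's measured position has not changed. The ramekin and shaker look unmoved in the pictures. Contact forces at the tool stayed under about 5 N.

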